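# Spring open the slide reader and turn its carrier end for end

## Task

The slide carrier in the bench-top reader was loaded the wrong way round. Press the red release button under the brim on the reader's front (firmly, but no harder than about 20 N) so that the lid springs fully open, then draw the carrier out of its sleeve, turn it end for end, same side up, and slide it fully home again with the orange end outwards. Leave the lid standing open, let go of the carrier, do not force the lid, and leave the things standing round the reader where they are.

Things in the scene. Friction and masses are not known exactly. Their poses are not given: they have to be found in the camera images.
- reader: Slide reader, fixed: white base 168 x 184 mm (its x -72 to +96, y +-92) under a white clamshell lid, with a dark sloping front reaching x = -123. Origin on the worktop, under the middle; its -x is the front (to the robot, turned up to 0.6 rad), +y its left. Lid up, the flat bed is bare at z = 34 mm; along the bed's front runs a lip 42 mm high at x < -70 mm.
- lid (a joint): Lid angle in rad: 0 shut and latched, 1.62 sprung fully open (upright) at its stop. Shell 184 mm wide, top at z = 77 mm when shut, hinged along the reader's rear (x = +89, z = 35 mm). A light spring lifts it in about a second once the latch lets go, its front swinging up and away from the robot, and keeps it up. It cannot be lifted while latched.
- lid_brim (a point): Middle of the front edge of the lid's grey brim (150 mm wide, 4 mm thick). Shut, it is at reader x = -112, y = 0, z = 75.5 mm and hides the release button from straight above; a tool leaning 40 to 48 deg from vertical, its top towards the reader's front, passes below it.
- release (a joint): Travel of the red release button in m: 0 up, 0.0095 at its hard stop. Its spring rises evenly from 3.3 N at the start to 13.75 N at the stop. The latch lets go somewhere between 0.005 and 0.008 (differs from start to start, not shown); the button springs back when let go.
- release_top (a point): Centre of the outer face of the red release button, a disc of 22 mm diameter on the reader's sloping front (reader x = -101, y = 0, z = 39 mm when up). Its own z axis is the button's axis, pointing out: 40 deg from vertical, leaning to the reader's front. The button is pressed along -z.
- sleeve_mouth (a point): Middle of the mouth of the aluminium sleeve that stands on the left of the bed under the lid, at bed height (reader x = 0, y = +46, z = 34 mm; axes as the reader's). It opens only towards -y. Inside 57 mm wide, 29 mm high, 28 mm deep to its end stop at reader y = +74; outside 69 mm wide, roof top at z = 67 mm.
- carrier_center (a point): Centre of the loose slide carrier, a hard box 54 wide (x) x 100 long (y) x 26 mm high, corners rounded 8 mm, about 0.12 kg, blue with two glass slides on top, one end orange (its +y), the other white. It starts on the bed, orange end in the sleeve, 72 mm or more sticking out. Can be gripped across its width from above outside the mouth (bed free 40 mm beside it). Home: reader x = 0, y = +24 mm.
- carrier_orange (a point): Middle of the carrier's orange end face, half-way up (50 mm from its centre). Wanted: outwards, at reader y = -26 mm.
- carrier_white (a point): Middle of the carrier's white end face, half-way up (50 mm from its centre). Wanted: against the sleeve's end stop, at reader y = +74 mm.
- bench_timer: White bench timer, loose, 66 x 66 x 20 mm, lying on the worktop farther to the left of the reader; origin under its centre. A bystander.
- stain_bottle_a: Brown reagent bottle with a black cap, loose, 48 mm diameter, 85 mm high, standing to the left of the reader; origin under its centre. A bystander.
- tape_green: Roll of green tape lying flat, loose, 68 mm diameter, 18 mm high, to the left of the reader's front; origin under its centre. A bystander.

How it is judged:
By the outcome, as a careful person would: the job done as asked, in the order asked, and still so for the second after the job is handed in, with the robot touching nothing.
It also fails if it takes over 72 s, if anything falls off the work surface, if the arm or the gripper's body presses on something with over 40 N, if the wrist force passes 120 N, or if a joint passes its speed limit or range.

## Robot

A 6-joint arm with a two-finger parallel gripper is mounted at the origin on a cart in front of the work surface, level with it; the furniture and walls round the work are solid. World frame = base frame: x ahead of the robot, y to its left, z up, the work surface at z = 0. Lengths are in mm, angles in rad, forces in N, time in s.
With the tool pointing down it reaches from about 325 to 900 mm from the base axis. Payload 6.1 kg.
Tool frame: the origin (TCP) lies at the very end of the fingers, on their centre line; the grasp point (between the pads) lies 19 mm behind it (arm.pinch_z is the distance from the TCP to the grasp point, in mm); z points along the fingers, y is the line along which they close (so a half turn about z gives the same grasp; the last joint's range is limited). The gripper opens to 85 mm and grips with 20 to 120 N. Pads are 22 mm wide; open, the fingers measure 114 mm over their backs; the gripper's body (76 mm by 85 mm) begins 54 mm behind the grasp point. The pads swing forward as they close: fully open they stand 13 mm farther back than shut.
Start: joints at [1.132, 0.22, 1.526, -0, 1.395, -0.126], TCP at [192.326, 594.665, 231.3] pointing down, gripper open.
Joint ranges: [-2.98, 2.98], [-0.91, 2.08], [0.09, 2.57], [-1.24, 4.39], [0.2, 2.65], [-2.68, 2.68]. Speed limits (rad/s): [2.57, 2.57, 3.01, 3.14, 3.14, 3.14].

## Interface

Orientations are given as [roll, pitch, yaw] about the fixed x, y, z axes, in that order (R = Rz(yaw) Ry(pitch) Rx(roll)).
In Python, from rig import sense, optics, order, arm gives the robot as it stands.
- The arm moves only by the shell command python3 -m inch 'ROWS'. ROWS is JSON, a list that holds one entry, the list of rows, each a list of 7 numbers: the finger opening in mm, from 0 to 85.4, then the shift along the tool's x, y, z in mm, then the turn, a rotation vector about the tool's x, y, z in degrees. In form: [[[jaw, dx, dy, dz, wx, wy, wz], ...]]. A call has 1 to 8 rows; each row is the pose to reach, as a shift and turn from the pose commanded when the call began, along the tool's axes at that moment; what a row does not reach only later rows make up. A row lasts 1/10 s, in which the tool goes at most 50 mm and 8.59 degrees, less where a joint would pass 70% of its speed; a pose out of reach is approached as far as the arm can. A call with a gripper value outside its range is refused whole. The fingers move at their own pace and stop on an object; the grip force is fixed at half the most. Time passes only in rows, so rows that repeat a pose let the fingers close. It gives the time, the measured TCP pose, the force, the opening and the grip force at its end, in the units of the state.
- sense(): the state, without advancing time (a new reading comes with each control period).
- optics.grab_frame(name): name is "scene" or "top"; returns (picture, depth): 420x560x3 uint8, red, green, blue; 420x560 float32, mm along the optical axis (not along the pixel's ray), 0 where there is no reading.
- optics.camera_info(name): a dict with "camera_matrix" (3x3 intrinsics, pixels), "world_from_camera" (4x4, takes a point from camera to world coordinates). Camera axes: x right, y down, z forward; pixel columns grow to the right and rows downward; lengths in mm; the calibration is good to about 2 mm. A picture is of the moment at which its call begins. camera_info takes no time and is no camera call.
- order.sign_off(): hands the job in; it is judged then, once.
The state is a dict: "time_s": time; "joint_pos": joint angles; "qvel": joint speeds; "tau": joint torques, N m; "tool_pos": TCP position; "eef_rot": TCP orientation; "contact_force": force on the tool from outside, world axes, zero at the start; "ft_torque": the same for the moment, N m; "width": finger opening in mm; "grip_force": force on a finger pad.
Only numpy, scipy, OpenCV 4.12 (cv2) and the standard library are available. Lean on these libraries where they do the work, as an engineer would, in place of code of your own. Each camera call takes 0.05 s, during which the arm holds its last target. There are 200 camera calls.

## Working session

There is one attempt and no reset: what is moved stays moved. The work goes in short steps, Python scripts to look and compute and a shell command to move; the robot and the scene stay as the last step left them, time stands still between calls to the robot, and variables do not carry over. Pictures are saved under pics/ and viewed, at most 10 in all, crops included, and the job is handed in when it is done.

```bash
mkdir -p pics; ls
cat > h.py <<'E'
import numpy as np, cv2
from rig import sense, optics, order, arm
from scipy.spatial.transform import Rotation as R
def snap(n,f):
    p,d=optics.grab_frame(n); cv2.imwrite(f'pics/{f}.png',p[:,:,::-1]); np.save(f'pics/{f}.npy',d); return p,d
def pts(n,d):
    i=optics.camera_info(n);K=np.array(i['camera_matrix']);T=np.array(i['world_from_camera'])
    v,u=np.mgrid[0:d.shape[0],0:d.shape[1]]
    c=np.stack([(u-K[0,2])/K[0,0]*d,(v-K[1,2])/K[1,1]*d,d],-1)
    return c@T[:3,:3].T+T[:3,3]
E
python3 - <<'E'
from h import *
for n in('scene','top'):
    p,d=snap(n,n+'0'); print(n,np.round(optics.camera_info(n)['world_from_camera'],3).tolist(),optics.camera_info(n)['camera_matrix'])
print(sense())
E
```

```text
pics
scene [[-0.793, -0.312, 0.523, 67.992], [-0.609, 0.402, -0.684, 515.459], [0.003, -0.861, -0.509, 545.901], [0.0, 0.0, 0.0, 1.0]] [[440.77175943   0.         281.37874117]
 [  0.         440.77175943 209.87829189]
 [  0.           0.           1.        ]]
top [[0.001, -0.998, 0.06, 470.833], [-1.0, -0.0, 0.008, -95.684], [-0.008, -0.06, -0.998, 929.95], [0.0, 0.0, 0.0, 1.0]] [[443.64177116   0.         276.60647737]
 [  0.         443.64177116 209.66284093]
 [  0.           0.           1.        ]]
{'time_s': 0.1, 'joint_pos': array([ 1.13188398e+00,  2.21148032e-01,  1.52751593e+00,  2.86118810e-05,
        1.39466325e+00, -1.26086121e-01]), 'qvel': array([ 0.00018402, -0.00096989, -0.00389166, -0.00185194, -0.00049117,
        0.00250148]), 'tau': array([-1.76068097e-04, -4.98244643e+01, -3.90550983e+01, -2.89850032e-04,
        5.69519892e-03,  1.67815074e-05]), 'tool_pos': array([192.09841289, 594.17953415, 230.29796492]), 'eef_rot': array([-3.13987541e+00, -2.46060910e-04,  2.82876118e+00]), 'contact_force': array([ 0.5367698 , -0.45240041, -0.01714433]), 'ft_torque': array([-0.02178193,  0.00418574, -0.01886608]), 'grip_force': 0.0, 'width': 85.33359693002696}
```

View pics/scene0.png

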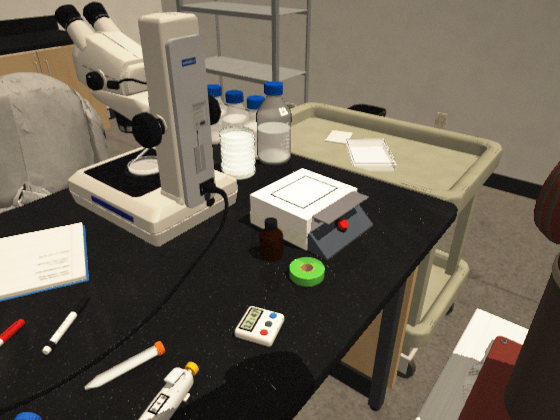

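View pics/top0.png

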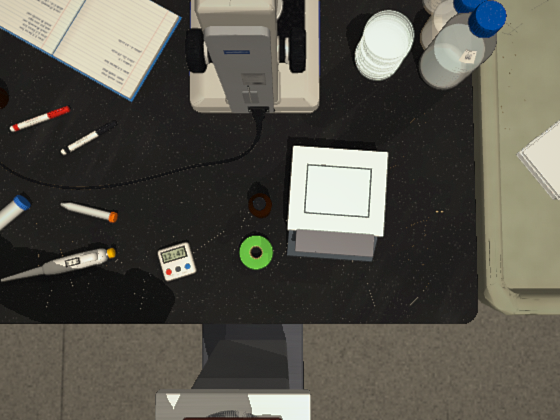

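The scene picture shows the reader with its red button at about (343,225), the bottle at (270,240) and the tape at (307,271). In the top view the lid's corners are at about (293,146), (387,152), (384,237) and (288,229), with the brim below them.

```bash
cat >> h.py <<'E'
def info():
    s=sense(); return s['time_s'],np.round(s['tool_pos'],1),np.round(R.from_euler('xyz',s['eef_rot']).as_matrix(),3).tolist(),np.round(s['contact_force'],1),round(s['width'],1),round(s['grip_force'],1)
E
python3 - <<'E'
from h import *
d=np.load('pics/top0.npy');P=pts('top',d)
m=(abs(P[...,2]-77)<5); m[:,:280]=0;m[:,395:]=0;m[:140]=0;m[265:]=0
n,l,st,c=cv2.connectedComponentsWithStats(m.astype(np.uint8)); k=1+np.argmax(st[1:,4]);m=l==k
print(st[k],np.median(P[m][:,2]))
img=cv2.imread('pics/top0.png');w=m&(img.min(2)>200)
for mm in(m,w):
    r=cv2.minAreaRect(P[mm][:,:2].astype(np.float32));print(r,cv2.boxPoints(r).tolist())
for q in [(258,200),(256,253),(177,262)]: print(P[q[1],q[0]])
p=cv2.imread('pics/scene0.png').astype(int);S=pts('scene',np.load('pics/scene0.npy'))
red=(p[...,2]>150)&(p[...,1]<60)&(p[...,0]<60);red[:200]=0;red[250:]=0;red[:,:320]=0;red[:,370:]=0
print(red.sum(),S[red].mean(0),np.median(S[red],0),S[red].min(0),S[red].max(0))
# lid top in scene
z=S[...,2];m=(abs(z-77)<5)&(p.min(2)>190)
m[:160]=0;m[260:]=0;m[:,:245]=0;m[:,380:]=0
r=cv2.minAreaRect(S[m][:,:2].astype(np.float32));print('scene',r,cv2.boxPoints(r).tolist(),np.median(z[m]))
E
```

```text
[ 287  146  101  111 9628] 77.82254195574393
((539.466064453125, -204.733642578125), (184.075439453125, 204.20968627929688), 85.94786834716797) [[431.1127014160156, -289.3261413574219], [634.8118896484375, -303.7564392089844], [647.8194580078125, -120.14114379882812], [444.1202392578125, -105.71084594726562]]
((559.6195068359375, -206.41355895996094), (183.02276611328125, 161.82284545898438), 85.9110336303711) [[472.3887939453125, -291.9225769042969], [633.7996826171875, -303.46142578125], [646.8502197265625, -120.904541015625], [485.4393310546875, -109.36569213867188]]
[540.1711496  -53.21793368  81.93235775]
[435.88016205 -45.33717174   1.20680008]
[417.9208393  115.98149802  16.31524447]
51 [ 446.45524796 -199.773417     40.73321167] [ 446.58416749 -200.4105646    40.27616345] [ 439.45860604 -210.65399178   35.34715248] [ 452.72521104 -190.81623856   46.78577696]
scene ((558.0234985351562, -208.67086791992188), (187.07162475585938, 161.70138549804688), 86.03697204589844) [[470.9016418457031, -296.39520263671875], [632.21630859375, -307.5708312988281], [645.1453857421875, -120.946533203125], [483.8306884765625, -109.77090454101562]] 80.03422026253753
```

```bash
cat >> h.py <<'E'
yaw=-0.0708; O=np.array([547.5,-206,0]); Rr=R.from_euler('z',yaw)
def W(p): return O+Rr.apply(p)
def L(p): return Rr.inv().apply(np.array(p)-O)
def press_rot(deg=44):
    a=np.radians(deg); z=np.array([np.sin(a),0,-np.cos(a)]); y=np.array([0,-1.,0]) # reader frame
    return R.from_matrix(Rr.as_matrix()@np.stack([np.cross(y,z),y,z],1))
def down(yd): # tool down, tool y at angle yd deg in reader frame
    a=np.radians(yd); y=np.array([np.cos(a),np.sin(a),0]); z=np.array([0,0,-1.])
    return R.from_matrix(Rr.as_matrix()@np.stack([np.cross(y,z),y,z],1))
def go(pw,Rt):
    "shift and turn in tool axes from current measured pose"
    s=sense(); Rc=R.from_euler('xyz',s['eef_rot'])
    print('shift',np.round(Rc.inv().apply(np.array(pw)-s['tool_pos']),1),'turn',np.round((Rc.inv()*Rt).as_rotvec(degrees=True),2),'target',np.round(pw,1))
E
python3 - <<'E'
from h import *
print([a for a in dir(arm) if a[0]!='_'],arm)
print(info())
for q in (press_rot(),down(0),down(90),down(180),down(-90)): go(W([-101-90*np.sin(np.radians(44)),0,39+90*np.cos(np.radians(44))]),q)
E
```

```text
['PlanningError', 'pinch_z'] <Robot object at 0x7fa3725bc1a0>
(0.1, array([192.1, 594.2, 230.3]), [[-0.951, 0.308, -0.001], [0.308, 0.951, -0.002], [0.0, -0.002, -1.0]], array([ 0.5, -0.5, -0. ]), 85.3, 0.0)
shift [-425.7 -690.9  127.6] turn [-62.6    7.74 154.83] target [ 384.4 -194.4  103.7]
shift [-425.7 -690.9  127.6] turn [-9.000e-02  5.000e-02  7.613e+01] target [ 384.4 -194.4  103.7]
shift [-425.7 -690.9  127.6] turn [ -0.1   -0.03 -13.87] target [ 384.4 -194.4  103.7]
shift [-425.7 -690.9  127.6] turn [-6.0000e-02 -1.0000e-01 -1.0387e+02] target [ 384.4 -194.4  103.7]
shift [-425.7 -690.9  127.6] turn [-4.0000e-02  1.4000e-01  1.6613e+02] target [ 384.4 -194.4  103.7]
```

```bash
r='[0,-366,-295,-50,0,0,0]'; python3 -m inch '[[[0,-366,-295,-50,0,0,0],[0,-366,-295,-50,0,0,0],[0,-366,-295,-50,0,0,0],[0,-366,-295,-50,0,0,0],[0,-366,-295,-50,0,0,0],[0,-366,-295,-50,0,0,0],[0,-366,-295,-50,0,0,0],[0,-366,-295,-50,0,0,0]]]'
python3 - <<'E'
from h import *
print(info(),sense()['joint_pos'])
go(W([-240,0,200]),down(90));go(W([-240,0,200]),down(-90))
E
```

```text
time_s: 0.9
tool_pos: [410.6, 260.0, 273.6]
eef_rot: [-3.142, -0.0, 2.829]
contact_force: [1.4, 1.0, 0.6]
width: 0.2
grip_force: 0.0
(0.9, array([410.6, 260. , 273.6]), [[-0.952, 0.308, -0.0], [0.308, 0.952, -0.0], [0.0, -0.0, -1.0]], array([1.4, 1. , 0.6]), 0.2, 0.0) [ 4.01993974e-01 -1.44452328e-01  1.82283735e+00  1.72817353e-05
  1.46332472e+00 -8.56211581e-01]
shift [ -40.5 -458.8   73.6] turn [-0.000e+00 -1.000e-02 -1.385e+01] target [ 308.1 -189.   200. ]
shift [ -40.5 -458.8   73.6] turn [-1.0000e-02  0.0000e+00  1.6615e+02] target [ 308.1 -189.   200. ]
```

```bash
sed -i 's/y=np.array(\[0,-1.,0\])/y=np.array([0,1.,0])/' h.py
python3 - <<'E'
from h import *
go(W([-177,0,118]),press_rot())
go(W([-177,0,118+60]),press_rot())
E
```

```text
shift [-101.7 -443.7  155.6] turn [ -5.32 -43.79 -13.16] target [ 370.9 -193.5  118. ]
shift [-101.7 -443.7   95.6] turn [ -5.32 -43.79 -13.16] target [ 370.9 -193.5  178. ]
```

```bash
python3 -m inch '[[[0,-102,-440,95,0,0,0],[0,-102,-440,95,0,0,0],[0,-102,-440,95,0,0,0],[0,-102,-440,95,-5.3,-43.8,-13.2],[0,-102,-440,95,-5.3,-43.8,-13.2],[0,-102,-444,95,-5.3,-43.8,-13.2],[0,-102,-444,95,-5.3,-43.8,-13.2],[0,-102,-444,95,-5.3,-43.8,-13.2]]]'
python3 - <<'E'
from h import *
print(info(),sense()['joint_pos'])
go(W([-177,0,118]),press_rot())
E
```

```text
time_s: 1.7
tool_pos: [397.4, -78.0, 195.2]
eef_rot: [3.097, 0.545, 2.997]
contact_force: [0.6, 1.0, -1.4]
width: 0.1
grip_force: 0.0
(1.7, array([397.4, -78. , 195.2]), [[-0.846, 0.121, 0.519], [0.123, 0.992, -0.031], [-0.519, 0.038, -0.854]], array([ 0.6,  1. , -1.4]), 0.1, 0.0) [-0.63622414 -0.90212625  2.53428853  0.33101621  1.06169795 -2.17130643]
shift [  48.2 -120.6   55.7] turn [ -0.05 -12.67  -3.63] target [ 370.9 -193.5  118. ]
```

Run:
```python
from h import *
go(W([-143,0,125]),press_rot())
```

```text
shift [  15.6 -118.7   67.4] turn [ -0.05 -12.67  -3.63] target [ 404.9 -195.9  125. ]
```

```bash
python3 -m inch '[[[0,-20,-100,30,0,0,0],[0,-20,-118,50,0,-5,-2],[0,0,-119,67,0,-12.7,-3.6],[0,16,-119,67,0,-12.7,-3.6],[0,16,-119,67,0,-12.7,-3.6],[0,16,-119,67,0,-12.7,-3.6],[0,16,-119,67,0,-12.7,-3.6],[0,16,-119,67,0,-12.7,-3.6]]]'
python3 - <<'E'
from h import *
print(info(),sense()['joint_pos'])
go(W([-143,0,82]),press_rot())
E
```

```text
time_s: 2.5
tool_pos: [431.2, -163.5, 156.0]
eef_rot: [-3.13, 0.705, 3.033]
contact_force: [0.4, 1.1, 0.5]
width: 0.1
grip_force: 0.0
(2.5, array([ 431.2, -163.5,  156. ]), [[-0.757, 0.116, 0.643], [0.083, 0.993, -0.082], [-0.648, -0.009, -0.762]], array([0.4, 1.1, 0.5]), 0.1, 0.0) [-0.8732939  -0.68869508  2.57273888  0.65064272  0.8128221  -2.68039197]
shift [ 65.2 -34.6  42.1] turn [-2.15 -3.62 -1.59] target [ 404.9 -195.9   82. ]
```

```bash
sed -i 's/y=np.array(\[0,1.,0\])/y=np.array([0,-1.,0])/' h.py
python3 -m inch '[[[0,-26,0,-31,0,0,8],[0,-26,0,-31,0,0,16],[0,-26,0,-31,0,0,24],[0,-26,0,-31,0,0,32],[0,-26,0,-31,0,0,40],[0,-26,0,-31,0,0,48],[0,-26,0,-31,0,0,56],[0,-26,0,-31,0,0,64]]]' >/dev/null
python3 -m inch '[[[0,0,0,0,0,0,8],[0,0,0,0,0,0,16],[0,0,0,0,0,0,24],[0,0,0,0,0,0,32],[0,0,0,0,0,0,40],[0,0,0,0,0,0,48],[0,0,0,0,0,0,56],[0,0,0,0,0,0,64]]]'
python3 - <<'E'
from h import *
print(info(),sense()['joint_pos'])
go(W([-135,0,150]),press_rot(42))
E
```

```text
time_s: 4.1
tool_pos: [430.8, -163.4, 196.5]
eef_rot: [2.548, -0.406, 0.914]
contact_force: [-0.3, 0.1, 0.6]
width: -0.3
grip_force: 0.0
(4.1, array([ 430.8, -163.4,  196.5]), [[0.561, 0.521, 0.643], [0.727, -0.681, -0.083], [0.395, 0.514, -0.761]], array([-0.3,  0.1,  0.6]), -0.3, 0.0) [-0.8737139  -0.76173603  2.5288411   0.59194775  0.90767357 -0.35040071]
shift [-52.5 -10.8  26.5] turn [ 1.27  2.46 50.  ] target [ 412.8 -196.4  150. ]
```

```bash
python3 -m inch '[[[0,-52,-11,26,0,0,8],[0,-52,-11,26,0,0,16],[0,-52,-11,26,0,0,24],[0,-52,-11,26,0,0,32],[0,-52,-11,26,0,0,40],[0,-52,-11,26,1.3,2.5,50],[0,-52,-11,26,1.3,2.5,50],[0,-52,-11,26,1.3,2.5,50]]]'
python3 - <<'E'
from h import *
print(info(),sense()['joint_pos'],L(sense()['tool_pos']))
go(W([-132,0,72]),press_rot(42))
E
```

```text
time_s: 4.9
tool_pos: [412.5, -196.7, 150.3]
eef_rot: [3.136, -0.733, -0.063]
contact_force: [0.5, -0.1, -0.0]
width: 0.1
grip_force: 0.0
(4.9, array([ 412.5, -196.7,  150.3]), [[0.742, -0.066, 0.667], [-0.047, -0.998, -0.048], [0.669, 0.004, -0.743]], array([ 0.5, -0.1, -0. ]), 0.1, 0.0) [-1.06615383 -0.63038809  2.5674506   0.78323921  0.91945166  0.16859342] [-135.34851051   -0.26157766  150.33136861]
shift [-49.9  -0.6  60.5] turn [0.01 0.01 0.34] target [ 415.8 -196.7   72. ]
```

```bash
python3 -m inch '[[[0,-25,-0.5,30,0,0,0.3],[0,-50,-0.5,60,0,0,0.3],[0,-50,-0.5,60,0,0,0.3],[0,-50,-0.5,60,0,0,0.3],[0,-50,-0.5,60,0,0,0.3]]]'
python3 - <<'E'
from h import *
print(info(),sense()['joint_pos'],L(sense()['tool_pos']))
go(W([-101,0,39]),press_rot(42))
p,d=snap('scene','s1');cv2.imwrite('pics/s1c.png',cv2.resize(p[130:290,220:420,::-1],None,fx=4,fy=3.75))
E
```

```text
time_s: 5.4
tool_pos: [422.3, -202.7, 74.8]
eef_rot: [-3.14, -0.731, -0.069]
contact_force: [1.3, -0.2, 0.4]
width: 0.2
grip_force: 0.0
(5.4, array([ 422.3, -202.7,   74.8]), [[0.743, -0.068, 0.666], [-0.051, -0.998, -0.044], [0.668, -0.001, -0.744]], array([ 1.3, -0.2,  0.4]), 0.2, 0.0) [-1.04546883 -0.34705003  2.57194021  0.98962479  0.72506706 -0.11443837] [-125.1452216    -5.56599158   74.80031809]
shift [-5.9 -5.4 42.8] turn [-0.17  0.1   0.09] target [ 446.8 -198.9   39. ]
```

View pics/s1c.png

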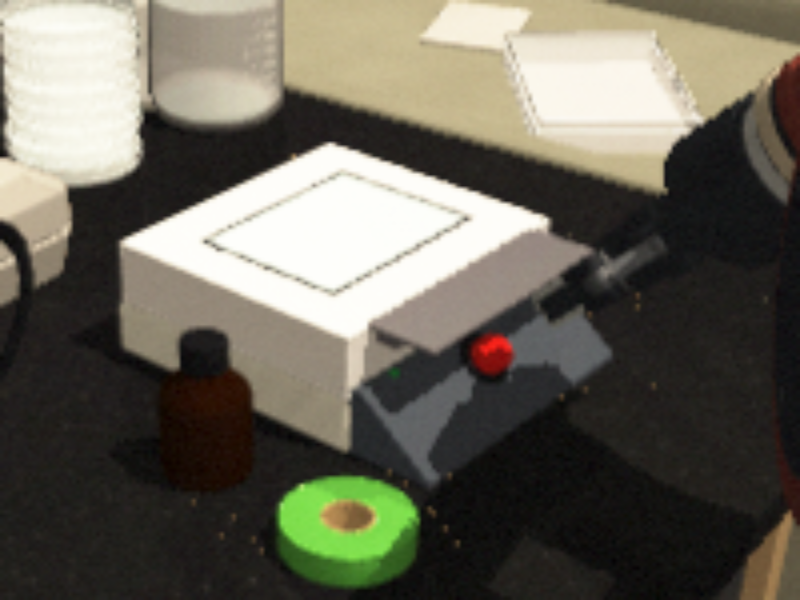

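The crop shows the finger tips just in front of the brim's near edge, at crop (545,300), with the red button free at (490,355). I'll shift the tool down onto the button's axis before going in.

```bash
python3 -m inch '[[[0,-7,-5.4,0,0,0,0],[0,-7,-5.4,0,0,0,0],[0,-7,-5.4,0,0,0,0]]]'
python3 - <<'E'
from h import *
print(info(),sense()['joint_pos'],L(sense()['tool_pos']))
go(W([-101,0,39]),press_rot(42))
E
```

```text
time_s: 5.75
tool_pos: [421.5, -200.9, 69.1]
eef_rot: [-3.135, -0.727, -0.071]
contact_force: [0.4, 1.5, 0.2]
width: 0.3
grip_force: 0.0
(5.75, array([ 421.5, -200.9,   69.1]), [[0.745, -0.066, 0.664], [-0.053, -0.998, -0.04], [0.665, -0.005, -0.747]], array([0.4, 1.5, 0.2]), 0.3, 0.0) [-1.04394525 -0.33033354  2.57289846  0.99983847  0.71766018 -0.12918592] [-126.01535632   -3.82633212   69.12093343]
shift [-1.3 -3.6 39.2] turn [-0.39  0.34  0.  ] target [ 446.8 -198.9   39. ]
```

```bash
python3 -m inch '[[[0,-1.5,-3.6,8,0,0,0],[0,-2,-3.6,16,0,0,0],[0,-2,-3.6,24,-0.4,0.5,0],[0,-2,-3.6,30,-0.4,0.5,0],[0,-2,-3.6,30,-0.4,0.5,0]]]'
python3 - <<'E'
from h import *
print(info(),sense()['joint_pos'],L(sense()['tool_pos']))
go(W([-101,0,39]),press_rot(42))
E
```

```text
time_s: 6.25
tool_pos: [440.0, -197.7, 44.1]
eef_rot: [-3.138, -0.734, -0.073]
contact_force: [-0.3, 0.7, 0.5]
width: -0.2
grip_force: 0.0
(6.25, array([ 440. , -197.7,   44.1]), [[0.74, -0.071, 0.668], [-0.054, -0.997, -0.045], [0.67, -0.003, -0.742]], array([-0.3,  0.7,  0.5]), -0.2, 0.0) [-0.98069548 -0.19475901  2.54681151  1.14764805  0.6203134  -0.25606634] [-107.81466862    0.66052066   44.12921158]
shift [1.6 0.7 8.4] turn [-0.11 -0.06 -0.09] target [ 446.8 -198.9   39. ]
```

```bash
python3 -m inch '[[[0,0.5,0.7,3,0,0,0],[0,1,0.7,6,0,0,0],[0,1.5,0.7,8,0,0,0],[0,1.5,0.7,8,0,0,0]]]'
python3 -m inch '[[[0,0,0,1.5,0,0,0],[0,0,0,3,0,0,0],[0,0,0,3,0,0,0]]]'
```

```text
time_s: 6.65
tool_pos: [446.5, -199.2, 39.6]
eef_rot: [-3.139, -0.735, -0.072]
contact_force: [-0.2, 1.3, -0.0]
width: -0.0
grip_force: 0.0
time_s: 6.95
tool_pos: [448.4, -199.4, 37.3]
eef_rot: [-3.139, -0.735, -0.073]
contact_force: [-3.0, 0.1, 3.9]
width: 0.2
grip_force: 2.3
```

```bash
python3 -m inch '[[[0,0,0,1.5,0,0,0],[0,0,0,3,0,0,0],[0,0,0,3,0,0,0]]]'
python3 -m inch '[[[0,0,0,1,0,0,0],[0,0,0,2,0,0,0],[0,0,0,2,0,0,0]]]'
```

```text
time_s: 7.25
tool_pos: [450.4, -199.5, 35.0]
eef_rot: [-3.14, -0.735, -0.073]
contact_force: [-5.9, 2.0, 4.9]
width: -0.3
grip_force: 4.0
time_s: 7.55
tool_pos: [451.6, -199.6, 33.6]
eef_rot: [-3.14, -0.735, -0.073]
contact_force: [-8.1, 0.7, 6.6]
width: 0.2
grip_force: 5.2
```

```bash
python3 -m inch '[[[0,0,0,1,0,0,0],[0,0,0,1.7,0,0,0],[0,0,0,1.7,0,0,0]]]'
python3 - <<'E'
from h import *
p,d=snap('scene','s2');P=pts('scene',d);print(P[150:260:8,300,2].round())
E
```

```text
time_s: 7.85
tool_pos: [452.7, -199.6, 32.3]
eef_rot: [-3.14, -0.734, -0.072]
contact_force: [-9.1, 0.9, 8.3]
width: -0.1
grip_force: 6.0
[124. 104.  83.  62.  40.  37.  62.  65.  68.  45.  38.  27.   7.   4.]
```

View pics/s2.png

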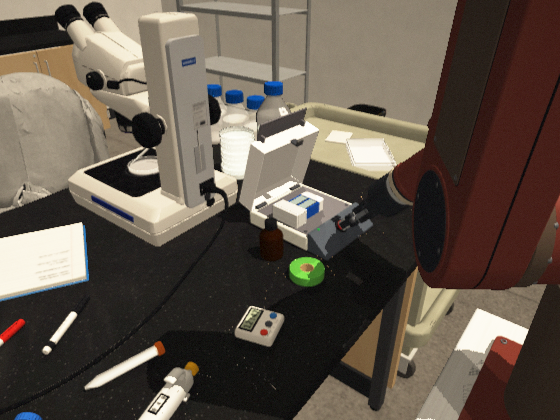

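The lid stands open and the carrier shows at about (300,208) inside. I'll retract and look from above.

```bash
python3 -m inch '[[[0,0,0,-15,0,0,0],[0,33,0,-52,0,0,0],[40,67,0,-90,0,0,0],[85,120,0,-110,0,0,0],[85,120,0,-140,0,0,0],[85,120,0,-140,0,0,0],[85,120,0,-140,0,0,0]]]'
python3 - <<'E'
from h import *
print(info(),sense()['joint_pos'],L(sense()['tool_pos']))
go(W([-90,-30,200]),down(0))
p,d=snap('top','t2');cv2.imwrite('pics/t2c.png',cv2.resize(p[130:280,260:410,::-1],(600,600),interpolation=cv2.INTER_CUBIC))
E
```

```text
time_s: 8.6
tool_pos: [448.3, -200.0, 217.8]
eef_rot: [3.14, -0.737, -0.07]
contact_force: [-0.5, 0.5, -0.6]
width: 72.2
grip_force: 0.0
(8.6, array([ 448.3, -200. ,  217.8]), [[0.739, -0.071, 0.67], [-0.052, -0.997, -0.048], [0.672, 0.001, -0.741]], array([-0.5,  0.5, -0.6]), 72.2, 0.0) [-0.96030598 -0.62406278  2.43277857  0.69906705  0.94436059  0.37242713] [-99.3898949   -1.01640094 217.75668497]
shift [-5.  29.  19.5] turn [ 33.04 -32.97 -85.53] target [ 455.6 -229.6  200. ]
```

View pics/t2c.png

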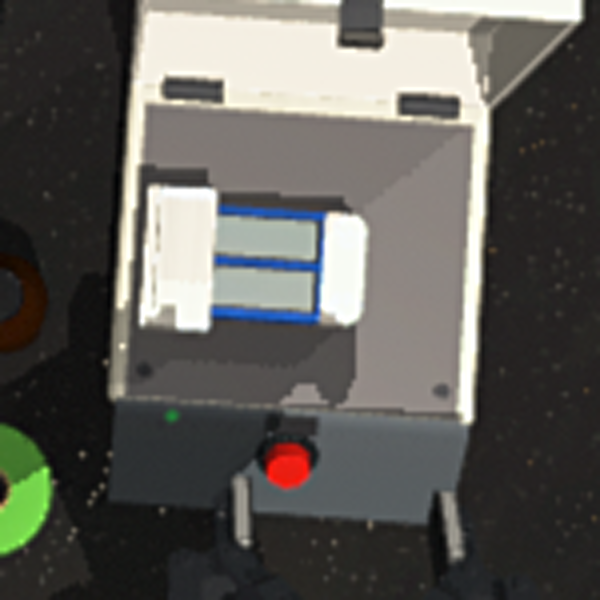

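The top crop shows the sleeve at x 142–217 and y 185–330. The carrier sticks out to its white end at x 366, with edges at y 207 (rear) and 325 (front). The red button is at (289,463).

```bash
cat >> h.py <<'E'
def ray(n,u,v,z):
    i=optics.camera_info(n);K=np.array(i['camera_matrix']);T=np.array(i['world_from_camera'])
    r=T[:3,:3]@np.linalg.inv(K)@[u,v,1]; return T[:3,3]+r*(z-T[2,3])/r[2]
E
python3 - <<'E'
from h import *
f=lambda x,y,z:print(x,y,L(ray('top',260+x/4-.4,130+y/4-.4,z)).round(1))
for q in [(366,268,55),(323,213,60),(318,325,60),(222,206,60),(214,316,60),(217,187,67),(211,330,67),(150,185,67),(142,327,67),(289,463,39)]: f(*q)
d=np.load('pics/t2.npy');P=pts('top',d)
img=cv2.imread('pics/t2.png')
b=(abs(P[...,2]-60.5)<5);b[:,:314]=0;b[:,355:]=0;b[:178]=0;b[215:]=0
Q=L(P[b]);print(b.sum(),np.median(Q[:,2]));r=cv2.minAreaRect(Q[:,:2].astype(np.float32));print(r,Q.min(0),Q.max(0))
# sleeve
E
```

```text
366 268 [  3.7 -29.8  55. ]
323 213 [28.8 -6.2 60. ]
318 325 [-26.5  -7.2  60. ]
222 206 [28.8 43.6 60. ]
214 316 [-25.7  43.9  60. ]
217 187 [37.  47.1 67. ]
211 330 [-33.   45.4  67. ]
150 185 [35.7 79.9 67. ]
142 327 [-34.  79.  67.]
289 463 [-95.1   0.2  39. ]
1002 60.8207107107791
((2.1567935943603516, 9.080039978027344), (54.052127838134766, 73.1196517944336), 0.30109134316444397) [-24.83668129 -27.53129312  55.50498776] [29.3220483  45.75716886 65.29855322]
```

```bash
sed -i 's/O=np.array(\[547.5/O=np.array([549./' h.py
python3 -m inch '[[[85,-5,29,20,33,-33,-85.5],[85,-5,29,20,33,-33,-85.5],[85,-5,29,20,33,-33,-85.5],[85,-5,29,20,33,-33,-85.5],[85,-5,29,20,33,-33,-85.5],[85,-5,29,20,33,-33,-85.5],[85,-5,29,20,33,-33,-85.5],[85,-5,29,20,33,-33,-85.5]]]'
python3 - <<'E'
from h import *
print(sense()['joint_pos'])
go(W([0,20,150]),down(0))
E
```

```text
time_s: 9.45
tool_pos: [454.8, -228.5, 195.2]
eef_rot: [3.021, -0.202, 1.071]
contact_force: [-0.1, -0.0, 0.1]
width: 85.0
grip_force: 0.0
[-0.77192598 -0.11728823  1.96456559  0.23939135  1.23927164 -0.33203749]
shift [72.3 55.8 68.2] turn [  9.27  -9.91 -25.16] target [ 550.4 -186.1  150. ]
```

```bash
python3 -m inch '[[[85,72,56,68,9.3,-9.9,-25.2],[85,72,56,68,9.3,-9.9,-25.2],[85,72,56,68,9.3,-9.9,-25.2],[85,72,56,68,9.3,-9.9,-25.2],[85,72,56,68,9.3,-9.9,-25.2],[85,72,56,68,9.3,-9.9,-25.2]]]'
python3 - <<'E'
from h import *
print(info(),sense()['joint_pos'])
go(W([0,20,37]),down(0))
E
```

```text
time_s: 10.05
tool_pos: [550.6, -187.9, 152.7]
eef_rot: [3.137, 0.0, 1.493]
contact_force: [-0.8, 0.0, -0.6]
width: 84.8
grip_force: 0.0
(10.05, array([ 550.6, -187.9,  152.7]), [[0.078, 0.997, 0.004], [0.997, -0.078, -0.001], [-0.0, 0.004, -1.0]], array([-0.8,  0. , -0.6]), 84.8, 0.0) [-4.65143600e-01  1.82907966e-01  1.72229584e+00  1.48704092e-03
  1.23245524e+00 -3.87968224e-01]
shift [  1.8  -0.8 115.7] turn [ 0.24  0.01 -0.39] target [ 550.4 -186.1   37. ]
```

```bash
python3 -m inch '[[[85,1.8,-0.8,40,0.2,0,-0.4],[85,1.8,-0.8,80,0.2,0,-0.4],[85,1.8,-0.8,110,0.2,0,-0.4],[85,1.8,-0.8,117,0.2,0,-0.4],[85,1.8,-0.8,117,0.2,0,-0.4]]]'
python3 -m inch '[[[45,0,0,0,0,0,0],[45,0,0,0,0,0,0],[45,0,0,0,0,0,0],[45,0,0,0,0,0,0],[45,0,0,0,0,0,0],[45,0,0,0,0,0,0]]]'
python3 - <<'E'
from h import *
print(info(),sense()['joint_pos'],L(sense()['tool_pos']))
E
```

```text
time_s: 10.55
tool_pos: [550.2, -186.8, 36.4]
eef_rot: [3.141, 0.001, 1.5]
contact_force: [0.5, 0.0, 0.4]
width: 85.3
grip_force: 0.0
time_s: 11.15
tool_pos: [552.6, -187.1, 39.5]
eef_rot: [3.138, 0.004, 1.503]
contact_force: [-5.4, -1.2, 7.4]
width: 52.7
grip_force: 64.9
(11.15, array([ 552.6, -187.1,   39.5]), [[0.068, 0.998, 0.004], [0.998, -0.068, -0.004], [-0.004, 0.004, -1.0]], array([-5.4, -1.2,  7.4]), 52.7, 64.9) [-0.46062443  0.33128934  1.78030869 -0.00207843  1.0249342  -0.39160644] [ 2.20592072 19.0962682  39.5324127 ]
```

```bash
python3 -m inch '[[[45,0,2,-3,0,0,0],[45,0,2,-3,0,0,0],[45,-5,2,-3,0,0,0],[45,-10,2,-3,0,0,0],[45,-10,2,-3,0,0,0]]]'
```

```text
time_s: 11.65
tool_pos: [551.9, -196.3, 40.0]
eef_rot: [-3.141, 0.001, 1.503]
contact_force: [-6.5, -0.1, -0.2]
width: 52.4
grip_force: 64.1
```

```bash
python3 -m inch '[[[45,-10,0,0,0,0,0],[45,-20,0,0,0,0,0],[45,-28,0,0,0,0,0],[45,-36,0,0,0,0,0],[45,-36,0,0,0,0,0],[45,-36,0,0,0,0,0]]]'
python3 - <<'E'
from h import *
print(L(sense()['tool_pos']))
p,d=snap('top','t3');cv2.imwrite('pics/t3c.png',cv2.resize(p[130:280,260:410,::-1],(600,600),interpolation=cv2.INTER_CUBIC))
p,d=snap('scene','s3')
E
```

```text
time_s: 12.25
tool_pos: [550.7, -232.5, 40.0]
eef_rot: [3.139, 0.002, 1.502]
contact_force: [0.6, 0.2, -0.8]
width: 52.7
grip_force: 64.0
[  3.56138728 -26.29145768  40.04519093]
```

View pics/t3c.png

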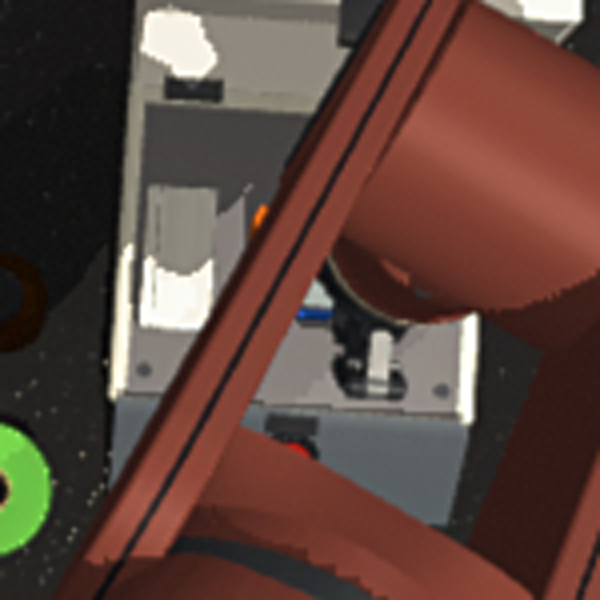

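The carrier is clear of the sleeve: its orange end shows at crop (258,215), and the force is about zero. The last joint can't make a half turn in one grasp here, so I'll lift and turn 90°, set the carrier down, regrip it half-turned, then turn it 90° more.

```bash
python3 -m inch '[[[45,0,0,-25,0,0,0],[45,3,0,-45,0,0,0],[45,6,0,-48,0,0,8],[45,6,0,-48,0,0,16],[45,6,0,-48,0,0,24],[45,6,0,-48,0,0,32],[45,6,0,-48,0,0,40],[45,6,0,-48,0,0,48]]]'
python3 -m inch '[[[45,0,0,0,0,0,8],[45,0,0,0,0,0,16],[45,0,0,0,0,0,24],[45,0,0,0,0,0,32],[45,0,0,0,0,0,40],[45,0,0,0,0,0,42],[45,0,0,0,0,0,42]]]'
python3 - <<'E'
from h import *
print(sense()['joint_pos'],L(sense()['tool_pos']))
go(W([4,-20,40.5]),down(-90))
E
```

```text
time_s: 13.15
tool_pos: [550.9, -225.5, 87.8]
eef_rot: [3.139, -0.0, 0.66]
contact_force: [0.5, -0.1, -1.4]
width: 52.8
grip_force: 64.1
time_s: 13.85
tool_pos: [550.9, -225.6, 87.8]
eef_rot: [3.14, -0.002, -0.068]
contact_force: [0.0, 0.4, -0.7]
width: 52.8
grip_force: 64.1
[-5.20767704e-01  2.90496552e-01  1.72676341e+00 -6.28125014e-04
  1.12189245e+00  1.11804841e+00] [  3.26661581 -19.40170111  87.80690941]
shift [ 0.6  0.5 47.3] turn [ 0.09 -0.11  0.17] target [ 551.6 -226.2   40.5]
```

Lower, feel for the bed, release.

```bash
python3 -m inch '[[[45,0,0,20,0,0,0],[45,0,0,38,0,0,0],[45,0,0,45,0,0,0],[45,0,0,47,0,0,0],[45,0,0,47.5,0,0,0],[45,0,0,47.5,0,0,0]]]'
python3 -m inch '[[[60,0,0,0,0,0,0],[85,0,0,0,0,0,0],[85,0,0,0,0,0,0],[85,0,0,0,0,0,0],[85,0,0,-20,0,0,0],[85,0,0,-60,0,0,0],[85,0,0,-60,0,0,-8],[85,0,0,-60,0,0,-16]]]'
python3 - <<'E'
from h import *
p,d=snap('scene','s4')
print(sense()['joint_pos'])
cv2.imwrite('pics/s4c.png',cv2.resize(p[110:270,220:420,::-1],None,fx=4,fy=3.75))
E
```

```text
time_s: 14.45
tool_pos: [551.7, -226.5, 41.3]
eef_rot: [3.139, -0.003, -0.068]
contact_force: [0.1, -0.2, -0.6]
width: 53.0
grip_force: 64.1
time_s: 15.25
tool_pos: [552.2, -226.7, 102.6]
eef_rot: [3.137, -0.004, 0.217]
contact_force: [0.3, -0.2, 0.2]
width: 85.3
grip_force: 0.0
[-5.21442776e-01  2.73324136e-01  1.71912909e+00 -7.31047927e-04
  1.14454451e+00  8.25980707e-01]
```

View pics/s4c.png

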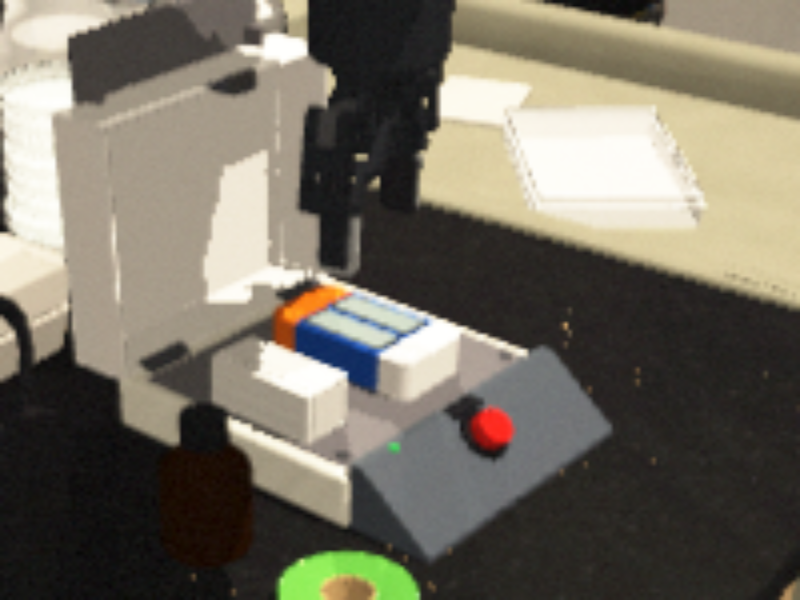

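The carrier lies flat on the bed with its orange end to the rear and white to the front, as planned. Next, turn the empty gripper back a half turn.

```bash
python3 -m inch '[[[85,0,0,0,0,0,-8],[85,0,0,0,0,0,-16],[85,0,0,0,0,0,-24],[85,0,0,0,0,0,-32],[85,0,0,0,0,0,-40],[85,0,0,0,0,0,-48],[85,0,0,0,0,0,-56],[85,0,0,0,0,0,-64]]]' >/dev/null
python3 -m inch '[[[85,0,0,0,0,0,-8],[85,0,0,0,0,0,-16],[85,0,0,0,0,0,-24],[85,0,0,0,0,0,-32],[85,0,0,0,0,0,-40],[85,0,0,0,0,0,-48],[85,0,0,0,0,0,-56],[85,0,0,0,0,0,-64]]]' >/dev/null
python3 -m inch '[[[85,0,0,0,0,0,-8],[85,0,0,0,0,0,-16],[85,0,0,0,0,0,-24],[85,0,0,0,0,0,-32],[85,0,0,0,0,0,-36],[85,0,0,0,0,0,-36]]]' >/dev/null
python3 - <<'E'
from h import *
print(info(),sense()['joint_pos'],L(sense()['tool_pos']))
go(W([4,-20,39]),down(90))
E
```

```text
(17.5, array([ 550.7, -226. ,  100.2]), [[-0.998, 0.07, 0.002], [0.07, 0.998, -0.002], [-0.002, -0.002, -1.0]], array([ 1.1, -0.3, -0.4]), 85.1, 0.0) [-5.21420345e-01  2.74934658e-01  1.72003883e+00 -7.06004543e-04
  1.14439255e+00 -2.02196180e+00] [  3.11941488 -19.78681551 100.16878136]
shift [-0.8 -0.1 61.2] turn [-0.09  0.1   0.05] target [ 551.6 -226.2   39. ]
```

```bash
python3 -m inch '[[[85,-7,0,30,0,0,0],[85,-7,0,55,0,0,0],[85,-7,0,60.5,0,0,0],[85,-7,0,60.5,0,0,0],[45,-7,0,60.5,0,0,0],[45,-7,0,60.5,0,0,0],[45,-7,0,60.5,0,0,0],[45,-7,0,60.5,0,0,0]]]'
python3 -m inch '[[[45,0,0,0,0,0,0],[45,0,0,0,0,0,0],[45,0,0,-20,0,0,0],[45,0,0,-45,0,0,0],[45,0,0,-48,0,0,8],[45,0,0,-48,0,0,16],[45,0,0,-48,0,0,24],[45,0,0,-48,0,0,32]]]'
python3 -m inch '[[[45,0,0,0,0,0,8],[45,0,0,0,0,0,16],[45,0,0,0,0,0,24],[45,0,0,0,0,0,32],[45,0,0,0,0,0,40],[45,0,0,0,0,0,48],[45,0,0,0,0,0,56],[45,0,0,0,0,0,58]]]'
python3 - <<'E'
from h import *
print(sense()['joint_pos'],L(sense()['tool_pos']))
go(W([2,-33,40.5]),down(0))
E
```

```text
time_s: 18.3
tool_pos: [559.3, -227.5, 42.0]
eef_rot: [-3.138, 0.005, 3.073]
contact_force: [-0.6, 0.7, 6.5]
width: 52.6
grip_force: 65.0
time_s: 19.1
tool_pos: [557.8, -226.5, 88.2]
eef_rot: [-3.141, 0.003, 2.509]
contact_force: [-1.2, 1.1, -1.7]
width: 52.0
grip_force: 64.2
time_s: 19.9
tool_pos: [557.7, -226.5, 88.0]
eef_rot: [3.14, 0.002, 1.498]
contact_force: [-0.4, -0.6, -1.0]
width: 52.4
grip_force: 64.2
[-5.16305121e-01  3.04598080e-01  1.70868278e+00 -7.36133076e-04
  1.12582783e+00 -4.43138463e-01] [ 10.11320032 -19.78852182  87.98327535]
shift [-13.1  -8.2  47.5] turn [ 0.11  0.1  -0.12] target [ 548.7 -239.1   40.5]
```

```bash
python3 -m inch '[[[45,-8,-8,0,0,0,0],[45,-8,-8,20,0,0,0],[45,-8,-8,40,0,0,0],[45,-8,-8,44,0,0,0],[45,-8,-8,44,0,0,0]]]'
python3 -m inch '[[[45,0,0,0.8,0,0,0],[45,0,0,1.5,0,0,0],[45,0,0,1.5,0,0,0]]]'
python3 -m inch '[[[45,0,0,0.8,0,0,0],[45,0,0,1.5,0,0,0],[45,0,0,1.5,0,0,0]]]'
python3 - <<'E'
from h import *
print(L(sense()['tool_pos']))
p,d=snap('scene','s5')
cv2.imwrite('pics/s5c.png',cv2.resize(p[150:250,240:365,::-1],(750,600),interpolation=cv2.INTER_CUBIC))
E
```

```text
time_s: 20.4
tool_pos: [548.5, -234.2, 43.5]
eef_rot: [3.141, 0.001, 1.503]
contact_force: [1.2, 0.7, -1.2]
width: 53.0
grip_force: 64.2
time_s: 20.7
tool_pos: [549.7, -234.3, 42.9]
eef_rot: [3.139, 0.002, 1.503]
contact_force: [-0.4, -0.2, -0.0]
width: 52.8
grip_force: 64.2
time_s: 21.0
tool_pos: [549.8, -234.2, 42.1]
eef_rot: [3.139, 0.002, 1.503]
contact_force: [-1.3, 1.2, 5.5]
width: 52.6
grip_force: 64.9
[  2.77863567 -28.09263671  42.06044104]
```

View pics/s5c.png

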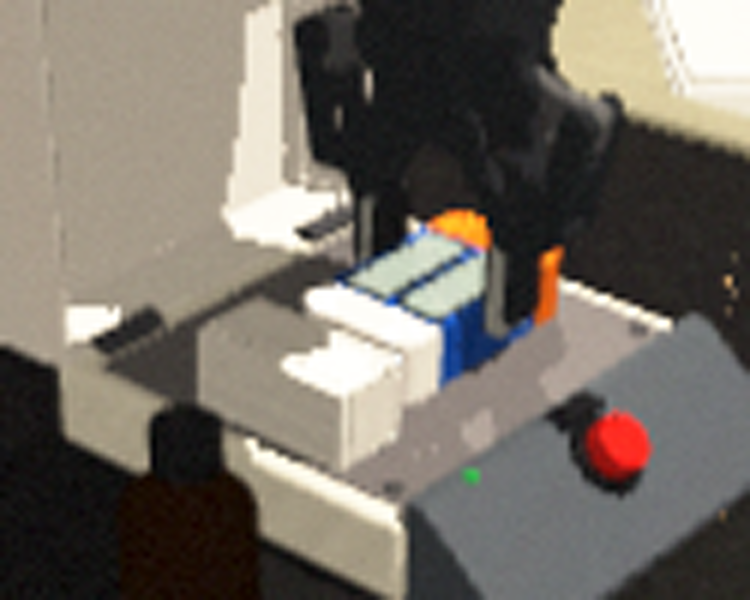

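The carrier sits on the bed with its white end facing the sleeve mouth and its orange end outwards, lined up. Slide it in gently.

```bash
python3 -m inch '[[[45,0,-1.2,-1,0,0,0],[45,6,-1.2,-1,0,0,0],[45,12,-1.2,-1,0,0,0],[45,18,-1.2,-1,0,0,0],[45,22,-1.2,-1,0,0,0],[45,22,-1.2,-1,0,0,0]]]'
python3 -m inch '[[[45,3,0,0,0,0,0],[45,6,0,0,0,0,0],[45,9,0,0,0,0,0],[45,9,0,0,0,0,0]]]'
```

```text
time_s: 21.65
tool_pos: [550.0, -211.0, 42.1]
eef_rot: [3.139, 0.001, 1.503]
contact_force: [0.1, 2.0, 3.4]
width: 52.6
grip_force: 64.6
time_s: 22.05
tool_pos: [550.6, -202.8, 42.1]
eef_rot: [3.139, 0.002, 1.503]
contact_force: [-0.7, -0.9, 3.8]
width: 52.9
grip_force: 64.7
```

```bash
python3 -m inch '[[[45,3,0,0,0,0,0],[45,6,0,0,0,0,0],[45,9,0,0,0,0,0],[45,11,0,0,0,0,0],[45,11,0,0,0,0,0]]]'
python3 -m inch '[[[45,1.5,0,0,0,0,0],[45,3,0,0,0,0,0],[45,3,0,0,0,0,0]]]'
python3 -m inch '[[[45,1,0,0,0,0,0],[45,2,0,0,0,0,0],[45,2,0,0,0,0,0]]]'
```

```text
time_s: 22.55
tool_pos: [551.3, -191.8, 42.1]
eef_rot: [3.139, 0.002, 1.503]
contact_force: [-0.2, -0.4, 5.2]
width: 52.4
grip_force: 64.9
time_s: 22.85
tool_pos: [551.3, -191.0, 42.1]
eef_rot: [3.139, 0.005, 1.503]
contact_force: [-1.5, -8.7, 2.7]
width: 52.6
grip_force: 64.7
time_s: 23.15
tool_pos: [551.3, -190.9, 42.2]
eef_rot: [3.138, 0.008, 1.502]
contact_force: [-2.2, -15.7, 0.8]
width: 52.5
grip_force: 64.4
```

Firm stop. Relax, release, rise, and check.

```bash
python3 -m inch '[[[45,-3,0,0,0,0,0],[45,-3.5,0,0,0,0,0],[60,-3.5,0,0,0,0,0],[85,-3.5,0,0,0,0,0],[85,-3.5,0,0,0,0,0],[85,-3.5,0,0,0,0,0],[85,-3.5,0,-25,0,0,0],[85,-3.5,0,-70,0,0,0]]]'
python3 -m inch '[[[85,0,0,-50,0,0,0],[85,-40,-50,-60,0,0,0],[85,-80,-95,-60,0,0,0],[85,-100,-140,-60,0,0,0],[85,-100,-150,-60,0,0,0],[85,-100,-150,-60,0,0,0]]]'
python3 - <<'E'
from h import *
p,d=snap('top','t6');cv2.imwrite('pics/t6c.png',cv2.resize(p[130:280,260:410,::-1],(600,600),interpolation=cv2.INTER_CUBIC))
snap('scene','s6')
P=pts('top',d);b=(abs(P[...,2]-60.5)<5);b[:,:314]=0;b[:,355:]=0;b[:178]=0;b[215:]=0
Q=L(P[b]);print(b.sum(),np.median(Q[:,2]),cv2.minAreaRect(Q[:,:2].astype(np.float32)),Q.min(0),Q.max(0))
E
```

```text
time_s: 23.95
tool_pos: [547.9, -188.7, 108.3]
eef_rot: [-3.135, -0.002, 1.503]
contact_force: [1.0, -0.7, -0.8]
width: 84.6
grip_force: 0.0
time_s: 24.55
tool_pos: [391.4, -280.7, 171.4]
eef_rot: [3.141, 0.002, 1.499]
contact_force: [0.4, 1.0, -1.0]
width: 85.4
grip_force: 0.0
975 60.658581722346405 ((1.1990222930908203, 9.994220733642578), (54.45136642456055, 71.2687759399414), 0.0820593535900116) [-26.03863436 -25.65509563  55.58451979] [28.38533867 45.66600973 64.58982564]
```

View pics/t6c.png

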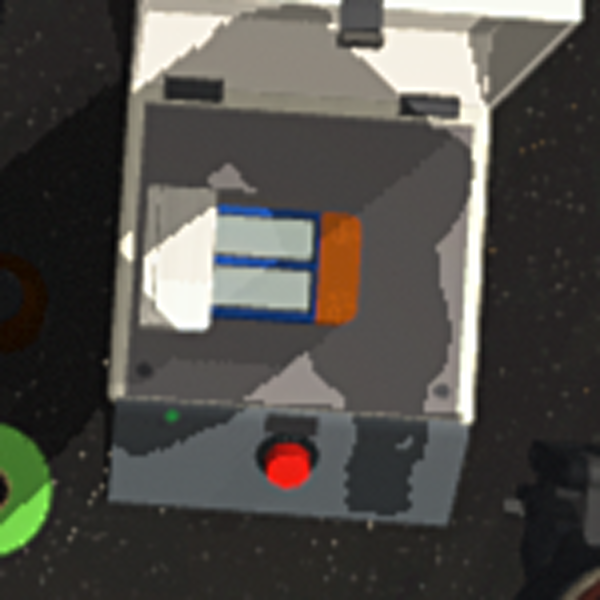

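The crop shows the carrier in the sleeve with its orange end outwards at crop x 360. That is reader y of about -25.7 against the wanted -26. The lid is up and the robot is clear, so I'm handing in.

```bash
python3 -c "
from rig import order
print(order.sign_off())"
```

```text
the job is handed in; nothing more can be done
None
```

The carrier is back in its sleeve, turned end for end, slid in to a firm stop with the orange end outwards; the lid stands open, the arm is clear, and the job was handed in at about 25 s.

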